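Gauge the depth of a steriliser well

ROBOT

A 6-joint arm with a two-finger parallel gripper is mounted at the origin on the work surface. World frame = base frame: x ahead of the robot, y to its left, z up, the work surface at z = 0. Lengths are in m, angles in rad, forces in N, time in s.
With the tool pointing down it reaches from about 0.375 to 0.75 m from the base axis. Payload 9 kg.
Tool frame: the origin (TCP) lies at the very end of the fingers, on their centre line; the grasp point (between the pads) lies 19 mm behind it; z points along the fingers, y is the line along which they close (so a half turn about z gives the same grasp; the last joint's range is limited). The gripper opens to 85 mm and grips with 20 to 120 N. Pads are 22 mm wide; open, the fingers measure 114 mm over their backs; the gripper's body (76 mm by 85 mm) begins 54 mm behind the grasp point. The pads swing forward as they close: fully open they stand 13 mm farther back than shut.
Start: joints at [-1.438, 0.104, 0.097, 1.564, 0, 1.353], TCP at [0.206, -0.563, 0.231] pointing down, gripper open.
Joint ranges: [-2.99, 2.99], [-0.84, 1.86], [-1.1, 1.16], [-1.84, 2.11], [-1.51, 1.56], [-3.14, 3.14]. Speed limits (rad/s): [2.22, 2.22, 2.57, 3.14, 3.14, 3.14].

INTERFACE

Orientations are given as a 3x3 rotation matrix whose columns are the frame's x, y, z axes.
In Python, from station import * gives the robot as it stands. The module is installed in compiled form; this text tells all that it offers.
- The arm moves only by the tool carry_out, never from a script. Its argument "increments" is a list of rows, each an object of numbers: "x", "y", "z": the shift along the tool's x, y, z as a fraction of full scale; "roll": the turn about the tool's z as a fraction of full scale; "claw": the closure, from 0 (fully open) to 1 (shut). In form: [{"x": .., "y": .., "z": .., "roll": .., "claw": ..}, ...]. A call has 1 to 12 rows; each row shifts and turns the commanded pose from where the row before left it, along the tool's axes as they then stand; what a row does not reach is not made up. Full scale, the value 1, is 0.15 m for a shift and 45 degrees for a turn. A row lasts 1/10 s, in which the tool goes at most 50 mm and 8.59 degrees, less where a joint would pass 70% of its speed; a pose out of reach is approached as far as the arm can. A call with a number of a shift or a turn outside -1 to 1 is refused whole. A call with a gripper value outside its range is refused whole. The fingers move at their own pace and stop on an object; the grip force is fixed at half the most. Time passes only in rows, so rows that do not move let the fingers close. It gives the time, the measured TCP pose, the force, the opening and the grip force at its end, in the units of the state.
- read_state(): the state, without advancing time (a new reading comes with each control period).
- capture(name): name is "scene" or "top" or "wrist"; returns the picture (400x640x3 uint8, red, green, blue); there is no depth.
- get_calibration(name): a dict with "mtx" (3x3 intrinsics, pixels), "R" (3x3) and "t" (3): a world point X has camera coordinates R X + t. Camera axes: x right, y down, z forward; pixel columns grow to the right and rows downward; lengths in m; the calibration is good to about 2 mm. A picture is of the moment at which its call begins: read the wrist's pose just before it. get_calibration takes no time and is no camera call; for the wrist camera it gives the pose at the moment of the call.
- job_done(): hands the job in; it is judged then, once.
The state is a dict: "time_s": time; "q": joint angles; "dq": joint speeds; "joint_efforts": joint torques, N m; "tcp_pos": TCP position; "tcp_rot": TCP orientation; "ft_force": force on the tool from outside, world axes, zero at the start; "torque": the same for the moment, N m; "grip_width": finger opening in m; "finger_force": force on a finger pad.
Only numpy, scipy, OpenCV 4.12 (cv2) and the standard library are available. Lean on these libraries where they do the work, as an engineer would, in place of code of your own. Each camera call takes 0.05 s, during which the arm holds its last target. There are 200 camera calls.

TASK

Take the depth gauge out of its stand and lower it gently, without dropping or forcing it, down the well of the steriliser until the rod bottoms out. Then slide the gauge's stop bar down the rod until it rests on the well's rim, with the rod still on the bottom, and leave the gauge standing there upright so that the depth can be read. Do not disturb the tumbler, bottle, tray or tweezers.

Things in the scene. Friction and masses are not known exactly. Their poses are not given: they have to be found in the camera images.
- gauge: Loose depth gauge, standing upright in the stand: a plain steel rod 10 mm in diameter (foot chamfered to 7 mm) with fine dark rings, and a black round knob on top, 126 mm long in all, about 0.155 kg with its stop. Origin at the centre of the rod's foot, z along the rod towards the knob, y along the stop bar.
- rod_tip (a point): Centre of the foot of the gauge's rod (same point as the gauge's origin).
- knob_center (a point): Centre of the gauge's black knob, 119 mm above the foot. The knob is 26 mm in diameter and 14 mm tall. A grip across the narrow width of the stop bar (fingers closing along the gauge's x) lets the fingertips pass beside the bar.
- stop (a joint): Slide of the stop bar along the rod, in m: 0 is its highest place (8 mm clear below the knob, underside 94 mm above the foot), growing as the bar slides down towards the foot, to 0.07 at most. It starts at 0 to 0.006, stays where it is left, and takes about 2.5 N to slide; the rod's own weight does not move it.
- stop_face (a point): Centre of the underside of the stop bar, on the rod's axis. The bar is steel, 100 mm long along the gauge's y (50 mm to either side of the rod), 18 mm wide and 10 mm thick, and can be pushed down on its upper face on one or both sides of the rod. When it is seated the knob's top is 36 to 50 mm above the bar's upper face.
- steriliser: Fixed white benchtop steriliser with a teal front panel, 190 mm long (x), 140 mm wide (y), housing top 100 mm high, lid swung back and hanging behind it. A bare metal block, 70 x 70 mm, stands 6 mm proud in the middle of its top; the round blind well is in the block's centre. Origin under the well, on the counter.
- well_mouth (a point): Centre of the well's rim, in the level upper face of the metal block, 106 mm above the counter. The well is 13 mm in diameter with a 2 mm chamfer at the mouth and runs straight down.
- well_floor (a point): Centre of the flat floor of the well, 66 to 80 mm below the rim (differs from start to start). z is up.
- stand: Fixed grey plastic block, 70 x 70 x 55 mm, with a vertical hole 11.5 mm in diameter and 50 mm deep in its middle in which the gauge stands at the start. Origin under its centre.
- tumbler: Loose drinking glass, 68 mm across, 100 mm tall; origin under its centre. A bystander.
- bottle: Loose amber bottle, 56 mm across, 130 mm tall; origin under its centre. A bystander.
- tray: Loose shallow steel tray, 190 x 100 x 20 mm; origin under its centre. A bystander.
- tweezers: Loose steel tweezers, about 140 mm long, lying in the tray; origin under the middle. A bystander.
- well_bottom: Fixed dark steel plug that forms the floor of the well; its top is the well's floor, its origin 20 mm below that.
Things that resemble listed ones, but are neither listed nor needed, are in the scene too. What is shaped like the gauge but red is not meant.

How it is judged:
On the way:
1. the rod stands on the floor of the well (horizontal distance between rod_tip and well_mouth below 0.006 m and z of rod_tip in the frame of well_floor below 0.0025 m and linear speed of gauge below 0.03 m/s), for 0.2 s.
At the end, for the whole second after the job is handed in: The gauge stands at rest in the well within 0.09 rad of upright, the rod's foot within 2.5 mm of the well's floor and within 6 mm of its axis, and the middle of the stop bar's underside within 2.5 mm of the rim (horizontal distance between rod_tip and well_mouth below 0.006 m and z of rod_tip in the frame of well_floor below 0.0025 m and z of stop_face in the frame of well_mouth below 0.0025 m and angle between gauge's own z axis and vertical below 0.09 rad and linear speed of gauge below 0.02 m/s); the robot touches nothing.
It fails at once if the gauge is dropped down the well (it moves faster than 0.3 m/s with its foot inside) (horizontal distance between rod_tip and well_mouth below 0.008 m and z of rod_tip in the frame of well_mouth below 0 m and linear speed of gauge above 0.3 m/s).
It fails at once if the gauge is forced against the steriliser or the well's floor with more than 60 N (contact force between gauge and well_bottom above 60 N or contact force between gauge and steriliser above 60 N).
It fails at once if the tumbler, bottle or tray is moved more than 20 mm, or the tweezers more than 30 mm (distance of any of tumbler, bottle, tray from where it was at the start of the episode above 0.02 m or distance of tweezers from where it was at the start of the episode above 0.03 m).
It also fails if it takes over 59 s, if anything falls off the work surface, if the arm or the gripper's body presses on something with over 40 N, if the wrist force passes 120 N, or if a joint passes its speed limit or range.

## Working session

There is one attempt and no reset: what is moved stays moved. The work goes in short steps, Python scripts to look and compute and a tool call to move; the robot and the scene stay as the last step left them, time stands still between calls to the robot, and variables do not carry over. Pictures are saved under pics/ and viewed, at most 10 in all, crops included, and the job is handed in when it is done.

Besides the shell and the picture viewer there is one more tool, called after "Emit:" by a JSON object that holds its "api" and its "payload". carry_out: Moves the arm, as the interface text tells. Shift numbers are shares of 0.15 m and turn numbers shares of 45 degrees, none past 1 either way. Its arguments: {"type":"object","properties":{"increments":{"type":"array"}},"required":["increments"]}

```bash
mkdir -p pics
python3 - <<'E'
from station import *
import cv2,numpy as np
for n in ("scene","top"):
    im=capture(n); cv2.imwrite(f"pics/{n}0.png",im[:,:,::-1])
    c=get_calibration(n); print(n,c["mtx"].round(1).tolist(),c["R"].round(4).tolist(),c["t"].round(4).tolist())
s=read_state(); print(s["tcp_pos"],s["tcp_rot"],s["grip_width"],s["time_s"])
E
```

```text
scene [[405.0, 0.0, 320.9], [0.0, 405.0, 206.8], [0.0, 0.0, 1.0]] [[-0.6919, 0.722, 0.0025], [0.578, 0.5559, -0.5974], [-0.4328, -0.4119, -0.8019]] [0.4135, -0.2817, 1.3938]
top [[404.7, 0.0, 321.5], [0.0, 404.7, 204.9], [0.0, 0.0, 1.0]] [[0.0089, -0.9999, 0.0054], [-0.9884, -0.0096, -0.1515], [0.1516, -0.004, -0.9884]] [-0.0452, 0.5936, 1.1279]
[ 0.20615056 -0.56314867  0.23061601] [[ 9.39118319e-01  3.43593890e-01 -1.44965765e-04]
 [ 3.43593814e-01 -9.39117611e-01  1.18492296e-03]
 [ 2.70992387e-04 -1.16259220e-03 -9.99999287e-01]] 0.0853019661584038 0.1
```

View pics/scene0.png

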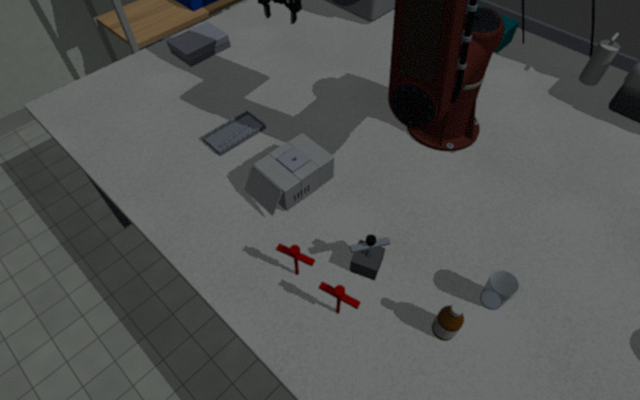

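View pics/top0.png

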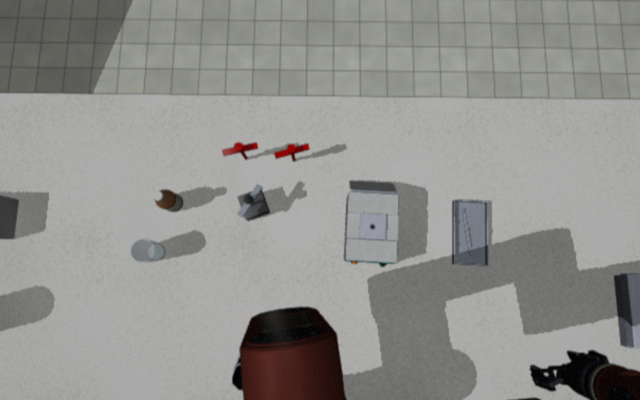

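The gauge is the grey rod and bar with a black knob in the dark block: scene (371,240), top (250,200). The lookalikes are red, at top (239,149) and (291,151), so they are not meant. The well is at top (373,226) and scene (294,159). The tray, tumbler and bottle are at top (470,232), (148,250) and (170,200). I'll confirm the gauge in an enlarged crop.

```bash
cat > h.py <<'E'
from station import *
import cv2,numpy as np
def ray(c,uv):
    d=c["R"].T@np.linalg.inv(c["mtx"])@np.array([uv[0],uv[1],1.]); return -c["R"].T@c["t"],d/np.linalg.norm(d)
def plane(c,uv,z):
    o,d=ray(c,uv); return o+d*(z-o[2])/d[2]
def tri(c1,p1,c2,p2):
    A=[];b=[]
    for c,p in((c1,p1),(c2,p2)):
        o,d=ray(c,p); P=np.eye(3)-np.outer(d,d); A.append(P); b.append(P@o)
    r=np.linalg.lstsq(np.vstack(A),np.hstack(b),rcond=None); return r[0],r[1]
E
python3 - <<'E'
from h import *
t=cv2.imread("pics/top0.png"); s=cv2.imread("pics/scene0.png")
a=cv2.resize(t[175:225,220:280],None,fx=6,fy=6,interpolation=cv2.INTER_CUBIC)
b=cv2.resize(s[225:285,335:405],None,fx=5,fy=5,interpolation=cv2.INTER_CUBIC)
cc=cv2.resize(t[205:245,350:400],None,fx=6,fy=6,interpolation=cv2.INTER_CUBIC)
o=np.zeros((540,720,3),np.uint8); o[:300,:360]=a;o[:300,365:715]=b;o[300:540,:300]=cc
cv2.imwrite("pics/crop.png",o)
ct,cs=get_calibration("top"),get_calibration("scene")
print(tri(ct,(250,198),cs,(371,240)))
print(plane(ct,(373,226.5),.106),plane(cs,(294.5,159),.106))
E
```

```text
(array([0.59672459, 0.15882638, 0.12089197]), array([4.31043246e-05]))
[ 0.52634394 -0.18027654  0.106     ] [ 0.52722647 -0.17196071  0.106     ]
```

View pics/crop.png

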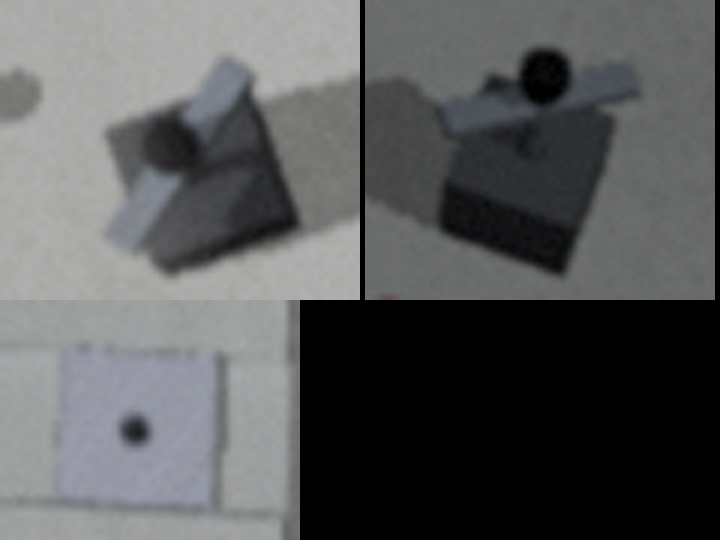

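The crop confirms the steel bar and black knob in the dark stand. In top-camera pixels the knob is near (248,199) and the bar ends near (259.7,187) and (240.3,214.7). The well is near (372.5,226.5).

Run:
```python
from h import *
ct,cs=get_calibration("top"),get_calibration("scene")
a,b=plane(ct,(259.4,186.6),.108),plane(ct,(240,214.4),.108); print(a,b,(a+b)/2,np.linalg.norm(a-b))
# scene bar ends
c,d=plane(cs,(451-365)/5+335-.4 and ((86/5+335),(118/5+225)),.108),plane(cs,(262/5+335,80/5+225),.108); print(c,d,(c+d)/2,np.linalg.norm(c-d))
print(tri(ct,(248.2,198.5),cs,(370.6,239.7)), plane(ct,(248,198.5),.124),plane(cs,(370.6,239.7),.124))
for p,q in((a,b),(c,d)): print(np.degrees(np.arctan2(*(p-q)[1::-1])))
c=get_calibration("wrist"); s=read_state(); print(s["tcp_rot"].T@(-c["R"].T@c["t"]-s["tcp_pos"])) if 0 else print(np.array(s["tcp_rot"]).T@(-c["R"].T@c["t"]-s["tcp_pos"]),(c["R"]@s["tcp_rot"]).round(2),c["mtx"])
```

```text
[0.63365541 0.13246519 0.108     ] [0.55585162 0.1828814  0.108     ] [0.59475351 0.1576733  0.108     ] 0.09271042814845991
[0.63692324 0.14129369 0.108     ] [0.5613466  0.18899716 0.108     ] [0.59913492 0.16514543 0.108     ] 0.08937252922975691
(array([0.59647529, 0.16078487, 0.12350884]), array([6.13836765e-06])) [0.59737884 0.15978989 0.124     ] [0.59569219 0.16234818 0.124     ]
-32.94290345945167
-32.25984699042023
[ 0.08126853 -0.00107476 -0.14310055] [[-0.    1.   -0.  ]
 [-0.95 -0.   -0.31]
 [-0.31  0.    0.95]] [[325.64612544   0.         316.83535412]
 [  0.         325.64612544 196.94307105]
 [  0.           0.           1.        ]]
```

Emit:
{"api": "carry_out", "payload": {"increments": [{"roll": -0.1886,"claw": 0},{"roll": -0.1886,"claw": 0},{"roll": -0.1886,"claw": 0},{"roll": -0.1886,"claw": 0},{"roll": -0.1886,"claw": 0},{"roll": -0.1886,"claw": 0},{"roll": -0.1886,"claw": 0},{"roll": -0.1886,"claw": 0},{"roll": -0.1886,"claw": 0},{"roll": -0.1886,"claw": 0},{"roll": -0.1886,"claw": 0},{"roll": -0.1886,"claw": 0}]}}

```text
validation failed for argument at $.in...
```

Emit:
{"api": "carry_out", "payload": {"increments": [{"roll": -0.1886,"claw": 0},{"roll": -0.1886,"claw": 0},{"roll": -0.1886,"claw": 0},{"claw": 0}]}}

```text
validation failed for argument at $.in...
```

Emit:
{"api": "carry_out", "payload": {"increments": [{"x": -0.0344,"y": 0.277,"claw": 0},{"x": -0.0344,"y": 0.277,"claw": 0},{"x": -0.0344,"y": 0.277,"claw": 0},{"x": -0.0344,"y": 0.277,"claw": 0},{"x": -0.0344,"y": 0.277,"claw": 0},{"x": -0.0344,"y": 0.277,"claw": 0},{"x": -0.0344,"y": 0.277,"claw": 0},{"x": -0.0344,"y": 0.277,"claw": 0},{"x": -0.0344,"y": 0.277,"claw": 0},{"x": -0.0344,"y": 0.277,"claw": 0},{"x": -0.0344,"y": 0.277,"claw": 0},{"x": -0.0344,"y": 0.277,"claw": 0}]}}

```text
validation failed for argument at $.in...
```

Emit:
{"api": "carry_out", "payload": {"increments": [{"claw": 0},{"claw": 0}]}}

```text
validation failed for argument at $.in...
```

Run:
```python
from h import *
s=read_state(); c=get_calibration("wrist"); im=capture("wrist"); cv2.imwrite("pics/w1.png",im[:,:,::-1])
print(s["tcp_pos"],s["tcp_rot"],s["q"])
g=cv2.cvtColor(im,cv2.COLOR_RGB2GRAY)
p=c["mtx"]@(c["R"]@np.array([.5268,-.1765,.106])+c["t"]); print(p/p[2])
np.savez("w1.npz",R=c["R"],t=c["t"],mtx=c["mtx"])
```

```text
[ 0.20615056 -0.56314867  0.23061601] [[ 9.39118319e-01  3.43593890e-01 -1.44965765e-04]
 [ 3.43593814e-01 -9.39117611e-01  1.18492296e-03]
 [ 2.70992387e-04 -1.16259220e-03 -9.99999287e-01]] [-1.43771489e+00  1.04617612e-01  9.65525746e-02  1.56392497e+00
  1.35422580e-05  1.35313656e+00]
[-255.13775117 -754.42700188    1.        ]
```

View pics/w1.png

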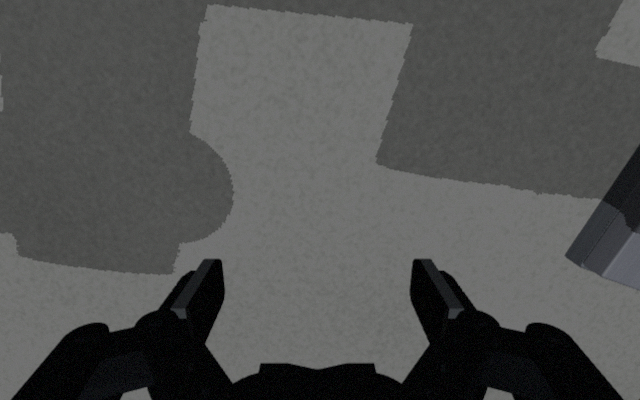

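The moves were refused, so this wrist picture still shows the start pose, with bare counter between the fingers at (215,260) and (420,260). It looks as if every key must be present in each row.

Emit:
{"api": "carry_out", "payload": {"increments": [{"x": 0,"y": 0,"z": 0,"roll": -0.1886,"claw": 0},{"x": 0,"y": 0,"z": 0,"roll": -0.1886,"claw": 0},{"x": 0,"y": 0,"z": 0,"roll": -0.1886,"claw": 0},{"x": 0,"y": 0,"z": 0,"roll": -0.1886,"claw": 0},{"x": 0,"y": 0,"z": 0,"roll": -0.1886,"claw": 0},{"x": 0,"y": 0,"z": 0,"roll": -0.1886,"claw": 0},{"x": 0,"y": 0,"z": 0,"roll": -0.1886,"claw": 0},{"x": 0,"y": 0,"z": 0,"roll": -0.1886,"claw": 0},{"x": 0,"y": 0,"z": 0,"roll": -0.1886,"claw": 0},{"x": 0,"y": 0,"z": 0,"roll": -0.1886,"claw": 0},{"x": 0,"y": 0,"z": 0,"roll": -0.1886,"claw": 0},{"x": 0,"y": 0,"z": 0,"roll": -0.1886,"claw": 0}]}}

```text
time_s: 1.35
tcp_pos: [0.2062, -0.5633, 0.231]
tcp_rot: [[-0.534, 0.845, -0.0], [0.845, 0.534, 0.001], [0.001, 0.0, -1.0]]
ft_force: [0.1, 0.3, -0.7]
grip_width: 0.0855
finger_force: 0.0
```

Emit:
{"api": "carry_out", "payload": {"increments": [{"x": 0,"y": 0,"z": 0,"roll": -0.1886,"claw": 0},{"x": 0,"y": 0,"z": 0,"roll": -0.1886,"claw": 0},{"x": 0,"y": 0,"z": 0,"roll": -0.1886,"claw": 0},{"x": -0.0344,"y": 0.277,"z": 0,"roll": 0,"claw": 0},{"x": -0.0344,"y": 0.277,"z": 0,"roll": 0,"claw": 0},{"x": -0.0344,"y": 0.277,"z": 0,"roll": 0,"claw": 0},{"x": -0.0344,"y": 0.277,"z": 0,"roll": 0,"claw": 0},{"x": -0.0344,"y": 0.277,"z": 0,"roll": 0,"claw": 0},{"x": -0.0344,"y": 0.277,"z": 0,"roll": 0,"claw": 0}]}}

```text
time_s: 2.25
tcp_pos: [0.3674, -0.3686, 0.2311]
tcp_rot: [[-0.842, 0.539, 0.0], [0.539, 0.842, 0.0], [0.0, 0.0, -1.0]]
ft_force: [0.6, -0.4, 1.3]
grip_width: 0.0851
finger_force: 0.0
```

Emit:
{"api": "carry_out", "payload": {"increments": [{"x": -0.0344,"y": 0.277,"z": 0,"roll": 0,"claw": 0},{"x": -0.0344,"y": 0.277,"z": 0,"roll": 0,"claw": 0},{"x": -0.0344,"y": 0.277,"z": 0,"roll": 0,"claw": 0},{"x": -0.0344,"y": 0.277,"z": 0,"roll": 0,"claw": 0},{"x": -0.0344,"y": 0.277,"z": 0,"roll": 0,"claw": 0},{"x": -0.0344,"y": 0.277,"z": 0,"roll": 0,"claw": 0},{"x": 0,"y": 0,"z": 0,"roll": 0,"claw": 0},{"x": 0,"y": 0,"z": 0,"roll": 0,"claw": 0}]}}

```text
time_s: 3.05
tcp_pos: [0.5271, -0.176, 0.2309]
tcp_rot: [[-0.844, 0.537, -0.001], [0.537, 0.844, 0.0], [0.001, -0.0, -1.0]]
ft_force: [0.0, 0.9, 0.5]
grip_width: 0.0857
finger_force: 0.0
```

```bash
cat >> h.py <<'E'
def dark(im,uv,r,th,below=True):
    g=cv2.cvtColor(im,cv2.COLOR_RGB2GRAY); m=(g<th).astype(np.uint8)
    n,l,st,ce=cv2.connectedComponentsWithStats(m)
    o=[(np.hypot(*(ce[i]-uv)),st[i,4],ce[i].round(1).tolist(),st[i,:4].tolist()) for i in range(1,n) if st[i,4]>30]
    return sorted([x for x in o if x[0]<r])
def proj(c,X):
    p=c["mtx"]@(c["R"]@np.array(X)+c["t"]); return p[:2]/p[2]
E
python3 - <<'E'
from h import *
s=read_state(); c=get_calibration("wrist"); im=capture("wrist"); cv2.imwrite("pics/w2.png",im[:,:,::-1])
print(s["tcp_pos"],s["tcp_rot"],s["q"])
e=proj(c,[.5268,-.1765,.106]); print(e)
for o in dark(im,e,60,50): print(o,plane(c,o[2],.106))
E
```

```text
[ 0.52713513 -0.1759817   0.23088846] [[-8.43629459e-01  5.36925257e-01 -7.77060890e-04]
 [ 5.36925329e-01  8.43629761e-01  1.31008526e-04]
 [ 7.25893480e-04 -3.06701022e-04 -9.99999690e-01]] [-5.57415227e-01 -3.02512795e-02 -4.08870196e-02  1.56088932e+00
 -2.99883767e-04  9.37322869e-03]
[315.14597602 188.82782818]
(np.float64(1.244709431000381), np.int32(137), [314.7, 187.6], [308, 182, 14, 13]) [ 0.5256663  -0.17622978  0.106     ]
```

View pics/w2.png

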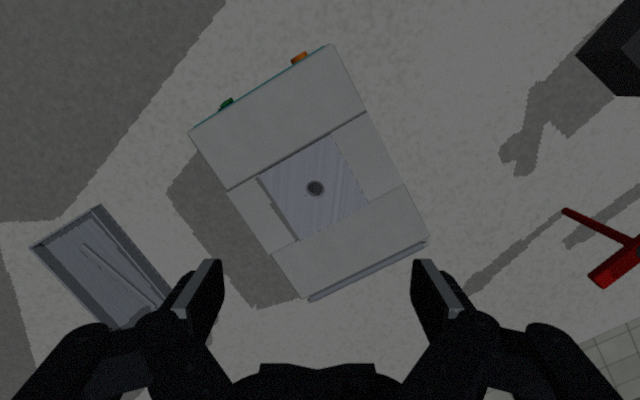

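The dark well hole is at (314.7,187.6), inside the metal block of the open steriliser, which puts it at (0.5257, -0.1762). Next I move over the gauge.

Emit:
{"api": "carry_out", "payload": {"increments": [{"x": 0.0905,"y": 0.238,"z": 0,"roll": 0,"claw": 0},{"x": 0.0905,"y": 0.238,"z": 0,"roll": 0,"claw": 0},{"x": 0.0905,"y": 0.238,"z": 0,"roll": 0,"claw": 0},{"x": 0.0905,"y": 0.238,"z": 0,"roll": 0,"claw": 0},{"x": 0.0905,"y": 0.238,"z": 0,"roll": 0,"claw": 0},{"x": 0.0905,"y": 0.238,"z": 0,"roll": 0,"claw": 0},{"x": 0.0905,"y": 0.238,"z": 0,"roll": 0,"claw": 0},{"x": 0.0905,"y": 0.238,"z": 0,"roll": 0,"claw": 0},{"x": 0.0905,"y": 0.238,"z": 0,"roll": 0,"claw": 0},{"x": 0,"y": 0,"z": 0,"roll": 0,"claw": 0},{"x": 0,"y": 0,"z": 0,"roll": 0,"claw": 0}]}}

```text
time_s: 4.2
tcp_pos: [0.5971, 0.159, 0.231]
tcp_rot: [[-0.842, 0.539, -0.001], [0.539, 0.842, -0.001], [0.0, -0.001, -1.0]]
ft_force: [1.2, -1.0, 0.1]
grip_width: 0.0855
finger_force: 0.0
```

Run:
```python
from h import *
s=read_state(); c=get_calibration("wrist"); im=capture("wrist"); cv2.imwrite("pics/w3.png",im[:,:,::-1])
print(s["tcp_pos"],s["tcp_rot"][:,0])
e=proj(c,[.5965,.1605,.131]); print(e)
for th in (25,35): 
  for o in dark(im,e,60,th): print(o,plane(c,o[2],.129))
```

```text
[0.59712882 0.15897593 0.23099961] [-8.42404126e-01  5.38846236e-01  1.46882842e-04]
[316.9779751  196.32468212]
(np.float64(3.918830825537481), np.int32(850), [316.7, 192.4], [301, 176, 33, 34]) [0.59418821 0.16171704 0.129     ]
(np.float64(17.19054824493105), np.int32(1446), [305.6, 183.5], [271, 119, 63, 91]) [0.58336209 0.15833895 0.129     ]
(np.float64(57.35309741972238), np.int32(112), [344.5, 146.0], [328, 132, 35, 29]) [0.57459786 0.19914814 0.129     ]
```

View pics/w3.png

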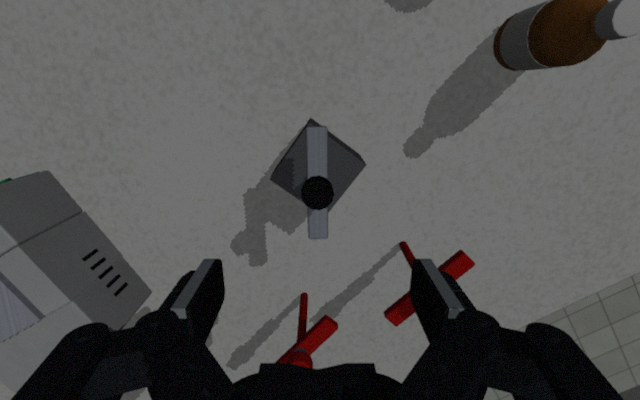

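The black knob is at (316.7,192.4). The bar is vertical in the image, so the fingers will close across its narrow width. The red gauges are clear of the fingers, so I descend and grip.

Emit:
{"api": "carry_out", "payload": {"increments": [{"x": 0.01,"y": 0,"z": 0.2,"roll": 0,"claw": 0},{"x": 0.01,"y": 0,"z": 0.2,"roll": 0,"claw": 0},{"x": 0,"y": 0,"z": 0.2,"roll": 0,"claw": 0},{"x": 0,"y": 0,"z": 0.2,"roll": 0,"claw": 0},{"x": 0,"y": 0,"z": 0.047,"roll": 0,"claw": 0},{"x": 0,"y": 0,"z": 0,"roll": 0,"claw": 0},{"x": 0,"y": 0,"z": 0,"roll": 0,"claw": 0}]}}

```text
time_s: 4.95
tcp_pos: [0.5955, 0.1606, 0.1061]
tcp_rot: [[-0.842, 0.54, 0.002], [0.54, 0.842, -0.0], [-0.002, 0.001, -1.0]]
ft_force: [-0.3, -0.0, -0.1]
grip_width: 0.0854
finger_force: 0.0
```

Emit:
{"api": "carry_out", "payload": {"increments": [{"x": 0,"y": 0,"z": 0,"roll": 0,"claw": 0.5},{"x": 0,"y": 0,"z": 0,"roll": 0,"claw": 0.5},{"x": 0,"y": 0,"z": 0,"roll": 0,"claw": 0.5},{"x": 0,"y": 0,"z": 0,"roll": 0,"claw": 0.6},{"x": 0,"y": 0,"z": 0,"roll": 0,"claw": 0.8},{"x": 0,"y": 0,"z": 0,"roll": 0,"claw": 1},{"x": 0,"y": 0,"z": 0,"roll": 0,"claw": 1},{"x": 0,"y": 0,"z": 0,"roll": 0,"claw": 1},{"x": 0,"y": 0,"z": 0,"roll": 0,"claw": 1}]}}

```text
time_s: 5.85
tcp_pos: [0.5948, 0.1614, 0.1046]
tcp_rot: [[-0.842, 0.539, 0.001], [0.539, 0.842, -0.0], [-0.001, 0.0, -1.0]]
ft_force: [0.1, -0.2, 5.0]
grip_width: 0.024
finger_force: 58.7
```

Emit:
{"api": "carry_out", "payload": {"increments": [{"x": 0,"y": 0,"z": -0.05,"roll": 0,"claw": 1},{"x": 0,"y": 0,"z": -0.1,"roll": 0,"claw": 1},{"x": 0,"y": 0,"z": -0.15,"roll": 0,"claw": 1},{"x": 0,"y": 0,"z": -0.15,"roll": 0,"claw": 1},{"x": 0,"y": 0,"z": -0.15,"roll": 0,"claw": 1},{"x": 0,"y": 0,"z": -0.15,"roll": 0,"claw": 1},{"x": 0,"y": 0,"z": -0.15,"roll": 0,"claw": 1},{"x": 0,"y": 0,"z": -0.1,"roll": 0,"claw": 1},{"x": 0,"y": 0,"z": 0,"roll": 0,"claw": 1},{"x": 0,"y": 0,"z": 0,"roll": 0,"claw": 1}]}}

```text
time_s: 6.85
tcp_pos: [0.5946, 0.1614, 0.2543]
tcp_rot: [[-0.843, 0.539, 0.0], [0.539, 0.843, -0.0], [-0.0, 0.0, -1.0]]
ft_force: [0.6, 0.2, -2.2]
grip_width: 0.0238
finger_force: 59.0
```

Run:
```python
from h import *
s=read_state(); c=get_calibration("wrist"); im=capture("wrist"); cs=get_calibration("scene"); t=capture("scene")
print(s["tcp_pos"],s["grip_width"],s["ft_force"])
p=proj(cs,s["tcp_pos"]).astype(int); print(p)
a=cv2.resize(t[p[1]-40:p[1]+60,p[0]-50:p[0]+50],None,fx=4,fy=4,interpolation=cv2.INTER_CUBIC)
o=np.zeros((400,800,3),np.uint8); o[:,:400]=a[:,:,::-1]; o[:,400:]=np.clip(im[:,120:520,::-1].astype(int)*2,0,255)
cv2.imwrite("pics/l1.png",o)
```

```text
[0.59464622 0.16136116 0.25429328] 0.02381831169653607 [ 0.56960317  0.23514666 -2.21194083]
[376 206]
```

View pics/l1.png

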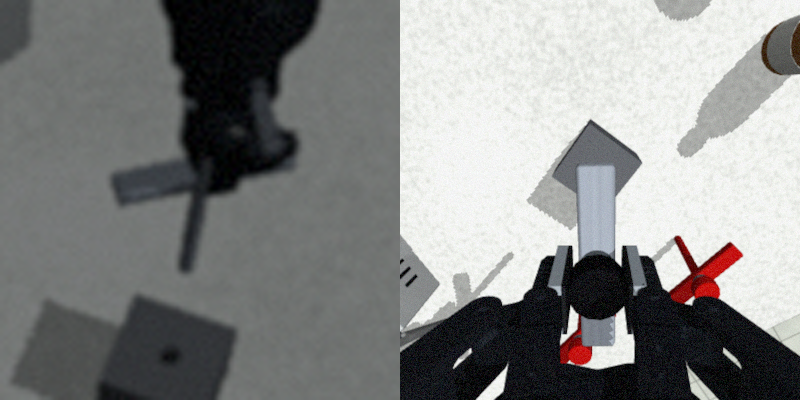

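The gauge is held by its knob, with the rod hanging down to a foot at about scene (372,233). In the wrist view the knob is at (318,286). I'll check the in-hand offset.

Run:
```python
from h import *
s=read_state(); c=get_calibration("wrist"); cs=get_calibration("scene"); R=s["tcp_rot"]
k=plane(c,(318,286),s["tcp_pos"][2]+.026); print("knob rel tool",R.T@(k-s["tcp_pos"]))
f=plane(cs,(372.0,232.5),.156); print("foot rel tool",f,R.T@(f-s["tcp_pos"]))
# check bias: stand hole in scene
h=plane(cs,(170/4+326,355/4+166),.055); print("hole",h)
```

```text
knob rel tool [ 0.00344209  0.00146241 -0.02599687]
foot rel tool [0.59590108 0.16256719 0.156     ] [-0.0009775   0.0021384   0.09705785]
hole [0.5957498  0.16452883 0.055     ]
```

Emit:
{"api": "carry_out", "payload": {"increments": [{"x": -0.035,"y": -0.09,"z": 0,"roll": 0,"claw": 1},{"x": -0.069,"y": -0.179,"z": 0,"roll": 0,"claw": 1},{"x": -0.08,"y": -0.208,"z": 0,"roll": 0,"claw": 1},{"x": -0.08,"y": -0.208,"z": 0,"roll": 0,"claw": 1},{"x": -0.08,"y": -0.208,"z": 0,"roll": 0,"claw": 1},{"x": -0.08,"y": -0.208,"z": 0,"roll": 0,"claw": 1},{"x": -0.08,"y": -0.208,"z": 0,"roll": 0,"claw": 1},{"x": -0.08,"y": -0.208,"z": 0,"roll": 0,"claw": 1},{"x": -0.08,"y": -0.208,"z": 0,"roll": 0,"claw": 1},{"x": -0.08,"y": -0.208,"z": 0,"roll": 0,"claw": 1},{"x": -0.069,"y": -0.179,"z": 0,"roll": 0,"claw": 1},{"x": -0.015,"y": -0.03,"z": 0,"roll": 0,"claw": 1}]}}

```text
time_s: 8.15
tcp_pos: [0.5247, -0.1793, 0.2533]
tcp_rot: [[-0.841, 0.542, -0.001], [0.542, 0.841, -0.0], [0.001, -0.001, -1.0]]
ft_force: [0.2, 0.3, -1.7]
grip_width: 0.0242
finger_force: 59.1
```

Emit:
{"api": "carry_out", "payload": {"increments": [{"x": 0,"y": 0,"z": 0.1,"roll": 0,"claw": 1},{"x": 0,"y": 0,"z": 0.1,"roll": 0,"claw": 1},{"x": 0,"y": 0,"z": 0.08,"roll": 0,"claw": 1},{"x": 0,"y": 0,"z": 0,"roll": 0,"claw": 1},{"x": 0,"y": 0,"z": 0,"roll": 0,"claw": 1}]}}

```text
time_s: 8.65
tcp_pos: [0.526, -0.176, 0.2122]
tcp_rot: [[-0.843, 0.538, -0.0], [0.538, 0.843, 0.0], [0.0, -0.0, -1.0]]
ft_force: [-0.3, -0.2, -1.0]
grip_width: 0.0237
finger_force: 59.1
```

Run:
```python
from h import *
s=read_state(); cs=get_calibration("scene"); t=capture("scene"); w=capture("top")
print(s["tcp_pos"],s["grip_width"],s["ft_force"])
o=np.zeros((480,800,3),np.uint8)
o[:,:400]=cv2.resize(t[125:185,270:320],None,fx=8,fy=8,interpolation=cv2.INTER_CUBIC)[:,:,::-1]
o[:,400:]=cv2.resize(w[195:255,350:400],None,fx=8,fy=8,interpolation=cv2.INTER_CUBIC)[:,:,::-1]
cv2.imwrite("pics/f1.png",np.clip(o.astype(int)*1.5,0,255))
```

```text
[ 0.52595314 -0.17596216  0.21224951] 0.023727582272002598 [-0.27379798 -0.17722568 -0.95190724][ WARN:0@0.945] global loadsave.cpp:1063 imwrite_ Unsupported depth image for selected encoder is fallbacked to CV_8U.
```

View pics/f1.png

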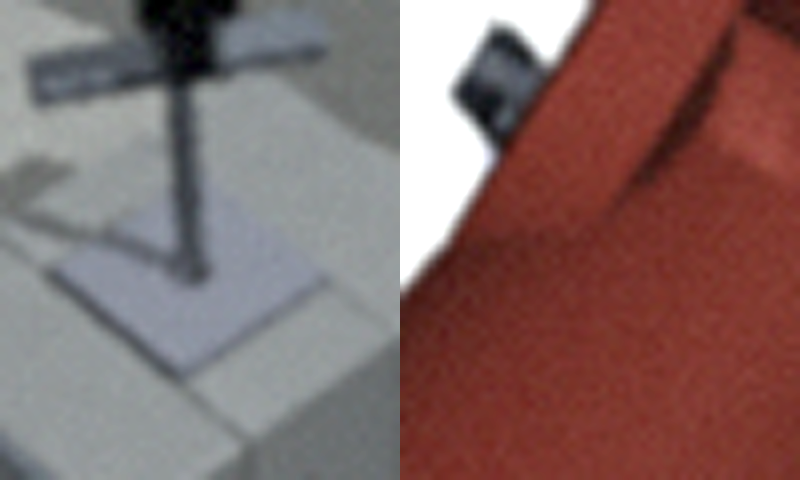

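The foot hangs just above the block at crop (187,270), with the dark hole at about (196,272), so they nearly coincide. I'll quantify the offset by comparing rod and hole in the same camera.

Run:
```python
from h import *
cs=get_calibration("scene"); s=read_state()
im=capture("scene"); g=cv2.cvtColor(im,cv2.COLOR_RGB2GRAY).astype(float); g0=cv2.cvtColor(cv2.imread("pics/scene0.png"),cv2.COLOR_BGR2GRAY).astype(float)
w=np.clip(np.median(g0[150:168,285:305])-g0[152:167,286:304]-12,0,None); ys,xs=np.mgrid[152:167,286:304]
hole=((w*xs).sum()/w.sum(),(w*ys).sum()/w.sum()); print("hole",hole)
rows=np.arange(146,158);col=[]
for r in rows:
    x=np.arange(286,302); v=np.clip(np.median(g[r,286:302])-g[r,286:302]-12,0,None); col.append((v*x).sum()/v.sum())
print(np.round(col,1)); 
fz=s["tcp_pos"][2]-.0995
h=plane(cs,hole,.105); a=proj(cs,[*h[:2],fz]); b=proj(cs,[*h[:2],fz+.02]); print("aligned axis px",a,b)
print(g[150:164,286:302].astype(int))
J=[proj(cs,[*(h[:2]+d),fz])-a for d in ([.001,0],[0,.001])]; print(J)
```

```text
hole (np.float64(294.0079365079365), np.float64(159.2579365079365))
[292.5 292.6 292.6 292.6 292.7 292.7 292.7 292.9 293.  292.8 293.  293.3]
aligned axis px [293.85359626 157.1568914 ] [293.48696569 152.16592263]
[[100  99  99  97  91  74  46  46  62  83  96  96  98  99 101 100]
 [ 90  95  96  97  97  77  50  45  64  84  97  99  97  99  97 101]
 [ 92  97  97  97  98  76  51  46  65  85  97  99  98  99  98  99]
 [ 96  98  99 100  97  82  55  49  63  85  96  98  99  99  98  99]
 [ 89  96  97  99  99  83  58  49  56  85  99 100 101  99  99  99]
 [ 74  79  81  89  95  79  54  47  58  85  98  99  99  98  96  98]
 [ 70  68  70  76  77  75  57  47  56  78  97  99  99  97  98  99]
 [ 84  80  69  67  68  81  72  57  53  69  87  99  99  98  97  97]
 [ 99  92  86  81  70  77  76  60  49  59  78  96  98  98  98  98]
 [ 96  98  96  92  87  79  74  62  49  58  82  95  97  98  99 100]
 [ 97  98  99  96  95  89  79  72  67  77  92  96 100  99  98  98]
 [ 98  99  99  98  99  95  93  91  91  93  98  99 100  96 100  99]
 [ 99 100  98  98  99  99  99  98  97  98  99  98  98  98  98  99]
 [ 97  97  98  98  98 100 102 101 100  99  97 101 100 102 102  99]]
[array([-0.25500796,  0.18569639]), array([0.24568653, 0.17879787])]
```

Emit:
{"api": "carry_out", "payload": {"increments": [{"x": 0.01,"y": 0.002,"z": 0,"roll": 0,"claw": 1},{"x": 0,"y": 0,"z": 0,"roll": 0,"claw": 1},{"x": 0,"y": 0,"z": 0.02,"roll": 0,"claw": 1},{"x": 0,"y": 0,"z": 0.02,"roll": 0,"claw": 1},{"x": 0,"y": 0,"z": 0.02,"roll": 0,"claw": 1},{"x": 0,"y": 0,"z": 0.02,"roll": 0,"claw": 1},{"x": 0,"y": 0,"z": 0,"roll": 0,"claw": 1},{"x": 0,"y": 0,"z": 0,"roll": 0,"claw": 1}]}}

```text
time_s: 9.6
tcp_pos: [0.525, -0.1752, 0.2001]
tcp_rot: [[-0.842, 0.539, -0.0], [0.539, 0.842, -0.0], [0.0, -0.0, -1.0]]
ft_force: [-0.3, -0.6, -2.3]
grip_width: 0.0239
finger_force: 59.1
```

Emit:
{"api": "carry_out", "payload": {"increments": [{"x": 0,"y": 0,"z": 0.02,"roll": 0,"claw": 1},{"x": 0,"y": 0,"z": 0.02,"roll": 0,"claw": 1},{"x": 0,"y": 0,"z": 0.02,"roll": 0,"claw": 1},{"x": 0,"y": 0,"z": 0.02,"roll": 0,"claw": 1},{"x": 0,"y": 0,"z": 0,"roll": 0,"claw": 1}]}}

```text
time_s: 10.1
tcp_pos: [0.5248, -0.1751, 0.1876]
tcp_rot: [[-0.842, 0.539, -0.001], [0.539, 0.842, 0.0], [0.001, -0.0, -1.0]]
ft_force: [0.3, -0.7, -1.6]
grip_width: 0.0241
finger_force: 59.1
```

Emit:
{"api": "carry_out", "payload": {"increments": [{"x": 0,"y": 0,"z": 0.03,"roll": 0,"claw": 1},{"x": 0,"y": 0,"z": 0.03,"roll": 0,"claw": 1},{"x": 0,"y": 0,"z": 0.03,"roll": 0,"claw": 1},{"x": 0,"y": 0,"z": 0.03,"roll": 0,"claw": 1},{"x": 0,"y": 0,"z": 0,"roll": 0,"claw": 1}]}}

```text
time_s: 10.6
tcp_pos: [0.5247, -0.175, 0.1693]
tcp_rot: [[-0.842, 0.539, -0.001], [0.539, 0.842, 0.0], [0.001, -0.0, -1.0]]
ft_force: [0.4, -1.0, -1.6]
grip_width: 0.0241
finger_force: 59.1
```

Emit:
{"api": "carry_out", "payload": {"increments": [{"x": 0,"y": 0,"z": 0.03,"roll": 0,"claw": 1},{"x": 0,"y": 0,"z": 0.03,"roll": 0,"claw": 1},{"x": 0,"y": 0,"z": 0.03,"roll": 0,"claw": 1},{"x": 0,"y": 0,"z": 0.03,"roll": 0,"claw": 1},{"x": 0,"y": 0,"z": 0.02,"roll": 0,"claw": 1},{"x": 0,"y": 0,"z": 0,"roll": 0,"claw": 1}]}}

```text
time_s: 11.2
tcp_pos: [0.5248, -0.1752, 0.1486]
tcp_rot: [[-0.842, 0.539, -0.001], [0.539, 0.842, 0.0], [0.001, -0.0, -1.0]]
ft_force: [-0.1, -2.3, -2.3]
grip_width: 0.024
finger_force: 59.0
```

Emit:
{"api": "carry_out", "payload": {"increments": [{"x": 0,"y": 0,"z": 0.01,"roll": 0,"claw": 1},{"x": 0,"y": 0,"z": 0.01,"roll": 0,"claw": 1},{"x": 0,"y": 0,"z": 0,"roll": 0,"claw": 1}]}}

```text
time_s: 11.5
tcp_pos: [0.5251, -0.1752, 0.1462]
tcp_rot: [[-0.842, 0.539, 0.0], [0.539, 0.842, -0.0], [-0.0, -0.0, -1.0]]
ft_force: [0.5, -2.2, -0.2]
grip_width: 0.024
finger_force: 59.2
```

Emit:
{"api": "carry_out", "payload": {"increments": [{"x": 0,"y": 0,"z": 0.01,"roll": 0,"claw": 1},{"x": 0,"y": 0,"z": 0.01,"roll": 0,"claw": 1},{"x": 0,"y": 0,"z": 0,"roll": 0,"claw": 1}]}}

```text
time_s: 11.8
tcp_pos: [0.525, -0.1752, 0.1431]
tcp_rot: [[-0.842, 0.539, -0.0], [0.539, 0.842, -0.0], [0.0, -0.0, -1.0]]
ft_force: [0.3, -1.8, -1.3]
grip_width: 0.0237
finger_force: 59.2
```

Emit:
{"api": "carry_out", "payload": {"increments": [{"x": -0.002,"y": -0.003,"z": 0.007,"roll": 0,"claw": 1},{"x": 0,"y": 0,"z": 0.007,"roll": 0,"claw": 1},{"x": 0,"y": 0,"z": 0.0,"roll": 0,"claw": 1}]}}

```text
time_s: 12.1
tcp_pos: [0.525, -0.1756, 0.1409]
tcp_rot: [[-0.843, 0.539, -0.0], [0.539, 0.843, 0.0], [0.0, 0.0, -1.0]]
ft_force: [0.8, -1.0, -1.8]
grip_width: 0.0242
finger_force: 59.2
```

Emit:
{"api": "carry_out", "payload": {"increments": [{"x": 0,"y": 0,"z": 0.005,"roll": 0,"claw": 1},{"x": 0,"y": 0,"z": 0.005,"roll": 0,"claw": 1}]}}

```text
time_s: 12.3
tcp_pos: [0.5251, -0.1756, 0.1396]
tcp_rot: [[-0.843, 0.539, 0.0], [0.539, 0.843, 0.0], [-0.0, 0.0, -1.0]]
ft_force: [0.6, -2.0, -0.9]
grip_width: 0.0237
finger_force: 59.2
```

Emit:
{"api": "carry_out", "payload": {"increments": [{"x": 0,"y": 0,"z": 0.005,"roll": 0,"claw": 1},{"x": 0,"y": 0,"z": 0,"roll": 0,"claw": 1}]}}

```text
time_s: 12.5
tcp_pos: [0.525, -0.1757, 0.1388]
tcp_rot: [[-0.843, 0.539, -0.0], [0.539, 0.843, 0.0], [0.0, -0.0, -1.0]]
ft_force: [0.1, -0.9, -1.9]
grip_width: 0.024
finger_force: 59.2
```

Emit:
{"api": "carry_out", "payload": {"increments": [{"x": 0,"y": 0,"z": 0.005,"roll": 0,"claw": 1},{"x": 0,"y": 0,"z": 0,"roll": 0,"claw": 1}]}}

```text
time_s: 12.7
tcp_pos: [0.525, -0.1757, 0.1381]
tcp_rot: [[-0.843, 0.539, -0.0], [0.539, 0.843, 0.0], [0.0, -0.0, -1.0]]
ft_force: [0.2, -1.3, -1.7]
grip_width: 0.0237
finger_force: 59.2
```

Emit:
{"api": "carry_out", "payload": {"increments": [{"x": 0,"y": 0,"z": 0.004,"roll": 0,"claw": 1},{"x": 0,"y": 0,"z": 0.004,"roll": 0,"claw": 1},{"x": 0,"y": 0,"z": 0,"roll": 0,"claw": 1}]}}

```text
time_s: 13.0
tcp_pos: [0.525, -0.1757, 0.1368]
tcp_rot: [[-0.842, 0.539, -0.0], [0.539, 0.842, -0.0], [0.0, -0.0, -1.0]]
ft_force: [0.3, -0.9, -1.4]
grip_width: 0.0238
finger_force: 59.2
```

Emit:
{"api": "carry_out", "payload": {"increments": [{"x": 0,"y": 0,"z": 0.004,"roll": 0,"claw": 1},{"x": 0,"y": 0,"z": 0.004,"roll": 0,"claw": 1},{"x": 0,"y": 0,"z": 0,"roll": 0,"claw": 1}]}}

```text
time_s: 13.3
tcp_pos: [0.525, -0.1757, 0.1356]
tcp_rot: [[-0.842, 0.539, -0.0], [0.539, 0.842, -0.0], [0.0, -0.0, -1.0]]
ft_force: [0.1, -1.1, -2.0]
grip_width: 0.0243
finger_force: 59.2
```

Emit:
{"api": "carry_out", "payload": {"increments": [{"x": 0,"y": 0,"z": 0.004,"roll": 0,"claw": 1},{"x": 0,"y": 0,"z": 0.004,"roll": 0,"claw": 1},{"x": 0,"y": 0,"z": 0,"roll": 0,"claw": 1}]}}

```text
time_s: 13.6
tcp_pos: [0.525, -0.1757, 0.1345]
tcp_rot: [[-0.842, 0.539, -0.0], [0.539, 0.842, -0.0], [0.0, -0.0, -1.0]]
ft_force: [0.8, -1.1, -0.2]
grip_width: 0.0242
finger_force: 59.2
```

Emit:
{"api": "carry_out", "payload": {"increments": [{"x": 0,"y": 0,"z": 0.004,"roll": 0,"claw": 1},{"x": 0,"y": 0,"z": 0.004,"roll": 0,"claw": 1},{"x": 0,"y": 0,"z": 0,"roll": 0,"claw": 1}]}}

```text
time_s: 13.9
tcp_pos: [0.525, -0.1757, 0.1333]
tcp_rot: [[-0.842, 0.539, -0.0], [0.539, 0.842, -0.0], [0.0, -0.0, -1.0]]
ft_force: [0.2, -1.1, -1.5]
grip_width: 0.024
finger_force: 59.2
```

Emit:
{"api": "carry_out", "payload": {"increments": [{"x": 0,"y": 0,"z": 0.004,"roll": 0,"claw": 1},{"x": 0,"y": 0,"z": 0.004,"roll": 0,"claw": 1},{"x": 0,"y": 0,"z": 0,"roll": 0,"claw": 1}]}}

```text
time_s: 14.2
tcp_pos: [0.525, -0.1758, 0.132]
tcp_rot: [[-0.842, 0.539, -0.0], [0.539, 0.842, -0.0], [0.0, -0.0, -1.0]]
ft_force: [0.8, -1.5, -1.5]
grip_width: 0.0238
finger_force: 59.2
```

Emit:
{"api": "carry_out", "payload": {"increments": [{"x": 0,"y": 0,"z": 0.004,"roll": 0,"claw": 1},{"x": 0,"y": 0,"z": 0.004,"roll": 0,"claw": 1},{"x": 0,"y": 0,"z": 0,"roll": 0,"claw": 1}]}}

```text
time_s: 14.5
tcp_pos: [0.525, -0.1757, 0.1309]
tcp_rot: [[-0.842, 0.539, -0.0], [0.539, 0.842, -0.0], [0.0, -0.0, -1.0]]
ft_force: [0.6, -1.7, -1.7]
grip_width: 0.0241
finger_force: 59.2
```

Emit:
{"api": "carry_out", "payload": {"increments": [{"x": 0,"y": 0,"z": 0.004,"roll": 0,"claw": 1},{"x": 0,"y": 0,"z": 0.004,"roll": 0,"claw": 1},{"x": 0,"y": 0,"z": 0,"roll": 0,"claw": 1}]}}

```text
time_s: 14.8
tcp_pos: [0.525, -0.1757, 0.1297]
tcp_rot: [[-0.842, 0.539, -0.0], [0.539, 0.842, -0.0], [0.0, -0.0, -1.0]]
ft_force: [0.7, -1.5, -1.4]
grip_width: 0.024
finger_force: 59.2
```

Emit:
{"api": "carry_out", "payload": {"increments": [{"x": 0,"y": 0,"z": 0.004,"roll": 0,"claw": 1},{"x": 0,"y": 0,"z": 0.004,"roll": 0,"claw": 1},{"x": 0,"y": 0,"z": 0,"roll": 0,"claw": 1}]}}

```text
time_s: 15.1
tcp_pos: [0.5251, -0.1758, 0.1286]
tcp_rot: [[-0.842, 0.539, 0.0], [0.539, 0.842, -0.0], [-0.0, -0.0, -1.0]]
ft_force: [0.5, -1.2, -0.3]
grip_width: 0.0238
finger_force: 59.3
```

Emit:
{"api": "carry_out", "payload": {"increments": [{"x": 0,"y": 0,"z": 0.004,"roll": 0,"claw": 1},{"x": 0,"y": 0,"z": 0.004,"roll": 0,"claw": 1},{"x": 0,"y": 0,"z": 0,"roll": 0,"claw": 1}]}}

```text
time_s: 15.4
tcp_pos: [0.5256, -0.176, 0.1284]
tcp_rot: [[-0.843, 0.539, 0.001], [0.539, 0.843, -0.001], [-0.002, -0.0, -1.0]]
ft_force: [-0.3, 0.0, 5.9]
grip_width: 0.0241
finger_force: 59.9
```

The force rose to 5.9 N and the TCP stopped at 0.1284, so the rod is on the floor at a depth of about 77 mm. I release and lift off.

Emit:
{"api": "carry_out", "payload": {"increments": [{"x": 0,"y": 0,"z": 0,"roll": 0,"claw": 1},{"x": 0,"y": 0,"z": 0,"roll": 0,"claw": 1},{"x": 0,"y": 0,"z": 0,"roll": 0,"claw": 0.6},{"x": 0,"y": 0,"z": 0,"roll": 0,"claw": 0.5},{"x": 0,"y": 0,"z": 0,"roll": 0,"claw": 0.4},{"x": 0,"y": 0,"z": 0,"roll": 0,"claw": 0.3},{"x": 0,"y": 0,"z": 0,"roll": 0,"claw": 0.3},{"x": 0,"y": 0,"z": 0,"roll": 0,"claw": 0.3}]}}

```text
time_s: 16.2
tcp_pos: [0.525, -0.1757, 0.1273]
tcp_rot: [[-0.842, 0.539, -0.0], [0.539, 0.842, 0.0], [0.0, -0.0, -1.0]]
ft_force: [0.3, 0.4, -0.4]
grip_width: 0.0597
finger_force: 0.0
```

Emit:
{"api": "carry_out", "payload": {"increments": [{"x": 0,"y": 0,"z": -0.1,"roll": 0,"claw": 0.3},{"x": 0,"y": 0,"z": -0.15,"roll": 0,"claw": 0.3},{"x": 0,"y": 0,"z": -0.15,"roll": 0,"claw": 0.3},{"x": 0,"y": 0,"z": -0.15,"roll": 0,"claw": 0.3},{"x": 0,"y": 0,"z": -0.15,"roll": 0,"claw": 0.3},{"x": 0,"y": 0,"z": 0,"roll": 0,"claw": 0.3},{"x": 0,"y": 0,"z": 0,"roll": 0,"claw": 0.3}]}}

```text
time_s: 16.9
tcp_pos: [0.5254, -0.176, 0.2335]
tcp_rot: [[-0.842, 0.539, 0.001], [0.539, 0.842, -0.001], [-0.002, -0.0, -1.0]]
ft_force: [0.9, 0.3, 0.0]
grip_width: 0.0603
finger_force: 0.0
```

Run:
```python
from h import *
s=read_state(); c=get_calibration("wrist"); im=capture("wrist")
print(s["tcp_pos"],s["grip_width"],s["ft_force"],s["q"])
print(proj(c,[.525,-.1757,.154]))
cv2.imwrite("pics/w4.png",np.clip(im[:,:,::-1]*1.6,0,255).astype(np.uint8))
```

```text
[ 0.52543114 -0.17597014  0.2334838 ] 0.060261932456383255 [0.90664925 0.26850582 0.04696005] [-5.59205230e-01 -3.79035155e-02 -4.36692185e-02  1.56328387e+00
 -5.92428363e-05  9.69327414e-03]
[315.59326515 206.06766525]
```

View pics/w4.png

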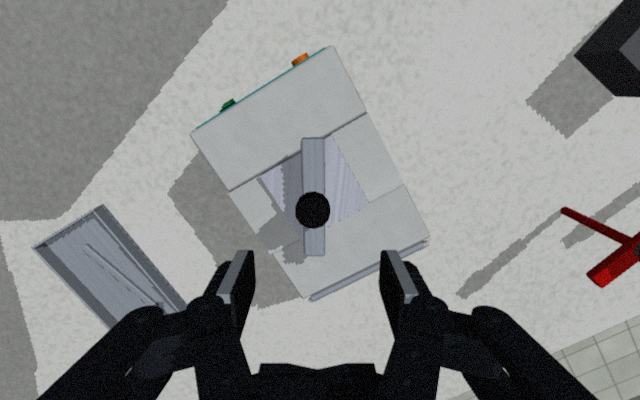

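The gauge stands in the well with its knob at (312,209). Next I roll 90° so the fingers straddle the knob along the bar, and part-close them.

Emit:
{"api": "carry_out", "payload": {"increments": [{"x": 0,"y": 0,"z": 0,"roll": 0.1818,"claw": 0.48},{"x": 0,"y": 0,"z": 0,"roll": 0.1818,"claw": 0.48},{"x": 0,"y": 0,"z": 0,"roll": 0.1818,"claw": 0.48},{"x": 0,"y": 0,"z": 0,"roll": 0.1818,"claw": 0.48},{"x": 0,"y": 0,"z": 0,"roll": 0.1818,"claw": 0.48},{"x": 0,"y": 0,"z": 0,"roll": 0.1818,"claw": 0.48},{"x": 0,"y": 0,"z": 0,"roll": 0.1818,"claw": 0.48},{"x": 0,"y": 0,"z": 0,"roll": 0.1818,"claw": 0.48},{"x": 0,"y": 0,"z": 0,"roll": 0.1818,"claw": 0.48},{"x": 0,"y": 0,"z": 0,"roll": 0.1818,"claw": 0.48},{"x": 0,"y": 0,"z": 0,"roll": 0.1818,"claw": 0.48},{"x": 0,"y": 0,"z": 0,"roll": 0,"claw": 0.48}]}}

```text
time_s: 18.15
tcp_pos: [0.5246, -0.1755, 0.2313]
tcp_rot: [[0.54, 0.841, -0.001], [0.841, -0.54, 0.001], [-0.0, -0.002, -1.0]]
ft_force: [0.8, 0.1, 0.3]
grip_width: 0.0441
finger_force: 0.0
```

Emit:
{"api": "carry_out", "payload": {"increments": [{"x": 0,"y": 0,"z": 0.2,"roll": 0,"claw": 0.48},{"x": 0,"y": 0,"z": 0.2,"roll": 0,"claw": 0.48},{"x": 0,"y": 0,"z": 0.1,"roll": 0,"claw": 0.48},{"x": 0,"y": 0,"z": 0.06,"roll": 0,"claw": 0.48},{"x": 0,"y": 0,"z": 0,"roll": 0,"claw": 0.48},{"x": 0,"y": 0,"z": 0,"roll": 0,"claw": 0.48}]}}

```text
time_s: 18.75
tcp_pos: [0.5255, -0.176, 0.1494]
tcp_rot: [[0.538, 0.843, 0.001], [0.843, -0.538, -0.001], [-0.0, 0.001, -1.0]]
ft_force: [0.3, -0.0, 0.6]
grip_width: 0.0447
finger_force: 0.0
```

Emit:
{"api": "carry_out", "payload": {"increments": [{"x": 0,"y": 0,"z": 0.03,"roll": 0,"claw": 0.48},{"x": 0,"y": 0,"z": 0.03,"roll": 0,"claw": 0.48},{"x": 0,"y": 0,"z": 0.03,"roll": 0,"claw": 0.48},{"x": 0,"y": 0,"z": 0,"roll": 0,"claw": 0.48},{"x": 0,"y": 0,"z": 0,"roll": 0,"claw": 0.48}]}}

```text
time_s: 19.25
tcp_pos: [0.525, -0.1757, 0.1347]
tcp_rot: [[0.539, 0.843, -0.0], [0.843, -0.539, 0.0], [-0.0, -0.0, -1.0]]
ft_force: [0.3, -0.1, 0.3]
grip_width: 0.044
finger_force: 0.0
```

Emit:
{"api": "carry_out", "payload": {"increments": [{"x": 0,"y": 0,"z": 0.015,"roll": 0,"claw": 0.48},{"x": 0,"y": 0,"z": 0.015,"roll": 0,"claw": 0.48},{"x": 0,"y": 0,"z": 0.015,"roll": 0,"claw": 0.48},{"x": 0,"y": 0,"z": 0,"roll": 0,"claw": 0.48}]}}

```text
time_s: 19.65
tcp_pos: [0.5249, -0.1756, 0.1278]
tcp_rot: [[0.539, 0.843, -0.0], [0.843, -0.539, 0.0], [-0.0, -0.0, -1.0]]
ft_force: [0.1, 0.5, 0.2]
grip_width: 0.0446
finger_force: 0.1
```

Emit:
{"api": "carry_out", "payload": {"increments": [{"x": 0,"y": 0,"z": 0.01,"roll": 0,"claw": 0.48},{"x": 0,"y": 0,"z": 0.01,"roll": 0,"claw": 0.48},{"x": 0,"y": 0,"z": 0.01,"roll": 0,"claw": 0.48},{"x": 0,"y": 0,"z": 0,"roll": 0,"claw": 0.48}]}}

```text
time_s: 20.05
tcp_pos: [0.525, -0.1757, 0.1234]
tcp_rot: [[0.539, 0.843, -0.0], [0.843, -0.539, 0.0], [-0.0, -0.0, -1.0]]
ft_force: [0.1, -1.0, 0.9]
grip_width: 0.0442
finger_force: 0.5
```

Emit:
{"api": "carry_out", "payload": {"increments": [{"x": 0,"y": 0,"z": 0.01,"roll": 0,"claw": 0.48},{"x": 0,"y": 0,"z": 0.01,"roll": 0,"claw": 0.48},{"x": 0,"y": 0,"z": 0,"roll": 0,"claw": 0.48}]}}

```text
time_s: 20.35
tcp_pos: [0.525, -0.1757, 0.1203]
tcp_rot: [[0.539, 0.843, -0.0], [0.843, -0.539, 0.0], [-0.0, -0.0, -1.0]]
ft_force: [0.2, 0.2, 0.3]
grip_width: 0.0441
finger_force: 0.5
```

Emit:
{"api": "carry_out", "payload": {"increments": [{"x": 0,"y": 0,"z": 0.01,"roll": 0,"claw": 0.48},{"x": 0,"y": 0,"z": 0.01,"roll": 0,"claw": 0.48},{"x": 0,"y": 0,"z": 0,"roll": 0,"claw": 0.48}]}}

```text
time_s: 20.65
tcp_pos: [0.5249, -0.1757, 0.1173]
tcp_rot: [[0.539, 0.843, -0.0], [0.843, -0.539, 0.0], [-0.0, -0.0, -1.0]]
ft_force: [-0.1, 0.1, 1.4]
grip_width: 0.0443
finger_force: 0.4
```

Emit:
{"api": "carry_out", "payload": {"increments": [{"x": 0,"y": 0,"z": 0.007,"roll": 0,"claw": 0.48},{"x": 0,"y": 0,"z": 0.007,"roll": 0,"claw": 0.48},{"x": 0,"y": 0,"z": 0,"roll": 0,"claw": 0.48}]}}

```text
time_s: 20.95
tcp_pos: [0.525, -0.1757, 0.1155]
tcp_rot: [[0.539, 0.843, -0.0], [0.843, -0.539, 0.0], [-0.0, -0.0, -1.0]]
ft_force: [-0.1, 1.0, 2.2]
grip_width: 0.0441
finger_force: 0.9
```

Run:
```python
from h import *
im=capture("wrist"); sc=capture("scene")
o=np.zeros((480,800,3),np.uint8)
o[:,:400]=cv2.resize(sc[120:180,270:320],None,fx=8,fy=8,interpolation=cv2.INTER_CUBIC)[:,:,::-1]
o[:400,400:]=im[:,120:520,::-1]
cv2.imwrite("pics/s1.png",np.clip(o*1.6,0,255).astype(np.uint8))
```

```text
(no output)
```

View pics/s1.png

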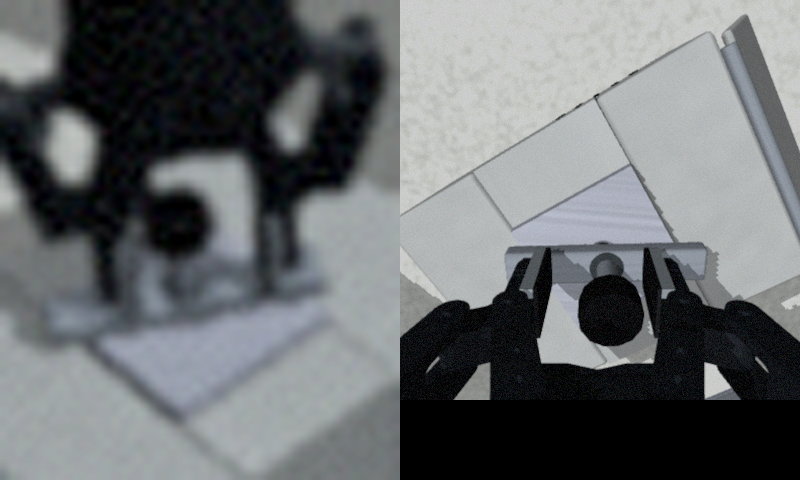

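The fingers straddle the knob and sit on the bar on both sides. The bar is just above the block. I keep pressing in small steps until the force rises.

Emit:
{"api": "carry_out", "payload": {"increments": [{"x": 0,"y": 0,"z": 0.007,"roll": 0,"claw": 0.48},{"x": 0,"y": 0,"z": 0,"roll": 0,"claw": 0.48}]}}

```text
time_s: 21.25
tcp_pos: [0.525, -0.1757, 0.1145]
tcp_rot: [[0.539, 0.843, -0.0], [0.843, -0.539, -0.0], [-0.0, -0.0, -1.0]]
ft_force: [-1.9, 1.6, 4.5]
grip_width: 0.0442
finger_force: 1.8
```

Emit:
{"api": "carry_out", "payload": {"increments": [{"x": 0,"y": 0,"z": 0.007,"roll": 0,"claw": 0.48},{"x": 0,"y": 0,"z": 0,"roll": 0,"claw": 0.48}]}}

```text
time_s: 21.45
tcp_pos: [0.5251, -0.1757, 0.1141]
tcp_rot: [[0.539, 0.843, 0.0], [0.843, -0.539, -0.0], [-0.0, 0.0, -1.0]]
ft_force: [-5.0, 2.3, 9.3]
grip_width: 0.0443
finger_force: 4.6
```

Emit:
{"api": "carry_out", "payload": {"increments": [{"x": 0,"y": 0,"z": 0.007,"roll": 0,"claw": 0.48},{"x": 0,"y": 0,"z": 0,"roll": 0,"claw": 0.48}]}}

```text
time_s: 21.65
tcp_pos: [0.5252, -0.1757, 0.114]
tcp_rot: [[0.538, 0.843, 0.001], [0.843, -0.538, -0.001], [-0.0, 0.001, -1.0]]
ft_force: [-7.1, 5.0, 16.3]
grip_width: 0.0442
finger_force: 8.1
```

The TCP has stopped at 0.114 while the force climbs to 16 N, so the bar is seated. I retreat straight up.

Emit:
{"api": "carry_out", "payload": {"increments": [{"x": 0,"y": 0,"z": -0.02,"roll": 0,"claw": 0.48},{"x": 0,"y": 0,"z": -0.03,"roll": 0,"claw": 0.48},{"x": 0,"y": 0,"z": -0.05,"roll": 0,"claw": 0.4},{"x": 0,"y": 0,"z": -0.1,"roll": 0,"claw": 0.4},{"x": 0,"y": 0,"z": -0.15,"roll": 0,"claw": 0.4},{"x": 0,"y": 0,"z": -0.15,"roll": 0,"claw": 0.4},{"x": 0,"y": 0,"z": -0.15,"roll": 0,"claw": 0.4},{"x": 0,"y": 0,"z": -0.15,"roll": 0,"claw": 0.4},{"x": 0,"y": 0,"z": 0,"roll": 0,"claw": 0.4},{"x": 0,"y": 0,"z": 0,"roll": 0,"claw": 0.4}]}}

```text
time_s: 22.65
tcp_pos: [0.5255, -0.176, 0.2334]
tcp_rot: [[0.539, 0.843, 0.001], [0.843, -0.539, -0.001], [-0.0, 0.002, -1.0]]
ft_force: [-0.6, 0.2, -0.8]
grip_width: 0.0516
finger_force: 0.0
```

Run:
```python
from h import *
s=read_state(); c=get_calibration("wrist"); im=capture("wrist"); cs=get_calibration("scene"); sc=capture("scene")
cv2.imwrite("pics/end.png",sc[:,:,::-1]); cv2.imwrite("pics/endw.png",im[:,:,::-1])
print(s["tcp_pos"],s["ft_force"])
e=proj(c,[.525,-.1757,.154])
for o in dark(im,e,40,22)[:2]: print("knob",e,o,plane(c,o[2],.152))
R=s["tcp_rot"]
# bar along image columns (tool y): profile down rows at bar's ends; predicted faces for seated (0.106/0.116)
b=R[:,1]; x=R[:,0]
for sgn in(-1,1):
  P=np.array([.525,-.1757,0])+sgn*.035*b
  q=[proj(c,[*(P[:2]+k*.009*x[:2]),.116]) for k in(-1,1)]
  q2=[proj(c,[*(P[:2]+k*.009*x[:2]),.126]) for k in(-1,1)]
  u=int(q[0][0]); g=cv2.cvtColor(im,cv2.COLOR_RGB2GRAY)
  print(sgn,"seated edges",np.round(q,1).tolist(),"10mm up",np.round(q2,1).tolist())
  r0=int(q[1][1])-12; print(r0,g[r0:r0+50,u-3:u+4].mean(1).astype(int))
```

```text
[ 0.52545131 -0.17601931  0.23335321] [-0.62650551  0.16897637 -0.80740137]
knob [316.71130813 207.3669689 ] (np.float64(5.309098270819306), np.int32(964), [322.0, 207.6], [306, 190, 34, 36]) [ 0.52777696 -0.17856901  0.152     ]
-1 seated edges [[275.3, 201.9], [274.4, 181.4]] 10mm up [[273.9, 205.9], [272.9, 184.8]]
169 [102 104 107 107 106 108 105 106 105 104 103 104  97  72  52  64  79  86
  88  90  89  90  90  89  88  90  92  92  90  90  89  91  91  91  80  83
  94  98 104 108 107 108 110 109 109 109 109 110 110 110]
1 seated edges [[358.0, 201.8], [358.8, 181.3]] 10mm up [[359.5, 205.8], [360.4, 184.7]]
169 [ 86  88  86  82  85  89  93  96  99 102 104  92  66  55  72  86  91  92
  92  91  91  91  89  89  90  91  91  89  87  88  89  89  89  76  69  71
  72  75  76  74  73  74  74  76  77  76  76  77  76  76]
```

The bar edges in the wrist view match the seated height, at rows 182–203 against a predicted 181–202. The knob is upright over the well and the robot is clear, so I hand in.

```bash
python3 -c "
from station import *
print(job_done())"
```

```text
the job is handed in; nothing more can be done
None
```

I handed the job in: the gauge stands upright on the well floor, about 77 mm deep, with its stop bar pressed down onto the rim and the robot clear; no pass or fail result came back.

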